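# Set and lock the foil-length stop

## Task

Set the foil-length stop: slide its tube into the clamp block until the single black ring (not the pair of rings) is flush with the rim of the bore, with the lever still open. Then lock it: throw the cam lever right over its high point to the other side and press it down until it is fully home on its rest, leaving the tube on its mark and the things around undisturbed.

Things in the scene. Friction and masses are not known exactly. Their poses are not given: they have to be found in the camera images.
- clamp_unit: Foil-length stop screwed to the worktop. Origin on the worktop under the block's centre; own z up, own +y is the side the tube sticks out of. Base plate 110 (x) x 130 (y) x 6 mm; grey block 54 (x) x 80 (y) mm, top at z = 58; ears with the lever's pivot to z = 83 at y = -25; rubber rest for the lever on top at y = 30, to z = 66 mm. The bore runs along y at x = 0, z = 36 mm.
- bore_mouth (a point): Centre of the bore in the outer plane of its 34 mm black rim on the tube's side, at [0, 43, 36] mm in the unit's frame; axes as the unit's.
- single_ring (a point): Point on the tube's axis, mid single black ring (2.5 mm wide). Aluminium tube, 20 mm diameter. Outwards from this ring: a pair of rings at 28 and 33 mm, bare tube from 36 to 109 mm, then an upright stop plate 60 mm wide, 50 mm tall, 5 mm thick (top 31 mm above the tube's axis). The tube's other end is 92 mm inwards.
- tube_grip (a point): Point on the tube's axis 72 mm outwards of the single ring: good place to grip the bare tube from above, across its 20 mm.
- stop_tube (a joint): Slide of the tube along the unit's y, m. 0: the single ring is flush with the bore's rim; positive: pulled further out; limits -0.025 and 0.085, so nothing stops it at the mark. Sliding takes about 5 N plus 8 N per m/s; it stays where it is left. The tube cannot turn.
- lever_pivot (a point): Pivot of the cam lever, at [0, -25, 70] mm in the unit's frame; its axis is the unit's x. With a = lever angle, the grip's middle is at pivot + 70 mm x [0, cos(2.25 - a), sin(2.25 - a)] in the unit's frame.
- lever_knob (a point): Middle of the lever's black grip, 70 mm from the pivot: 18 mm wide (along unit x), 36 mm long (along the lever), 15 mm thick; steel arm 14 mm wide, 8 mm thick. Once over the high point the lever snaps on by itself, but cam friction (0.17 N m) stops it about 8 mm (0.11 rad) short of home; press it on with 3 to 5 N till it meets its rest, where the force rises sharply. It stays there.
- cam_lever (a joint): Lever angle, rad. 0: fully open, leaning to the unit's -y side 51 degrees above level; grows as it swings up over the top to +y; 2.25: home, level over the block, grip beyond the block's +y face. A spring resists, most near 0.7 (about 0.65 N m, 10 N at the grip); the cam's high point is at 1.2 (friction can hold it from 1.1 to 1.3). Let go before that, it falls back open (0.3 or less).
- bottle_1: Bystander: brown dropper bottle, 33 mm across, 102 mm tall, standing behind the unit. Origin at the centre of its underside. Wall shelves overhang the worktop from about x = 0.58 m on: keep the wrist in front of them.
- twist_timer: Bystander: twist timer, 62 mm across, 37 mm tall, behind the unit. Origin at the centre of its underside.
- clip_black: Bystander: black sectioning clip, 18 x 104 x 15 mm, lying beside the unit on its -y side. Origin at the centre of its underside, own y along its length.

How it is judged:
By the outcome, as a careful person would: the job done as asked, in the order asked, and still so for the second after the job is handed in, with the robot touching nothing.
It also fails if it takes over 56 s, if anything falls off the work surface, if the arm or the gripper's body presses on something with over 40 N, if the wrist force passes 120 N, or if a joint passes its speed limit or range.

## Robot

A 6-joint arm with a two-finger parallel gripper is mounted at the origin on a cart in front of the work surface, level with it; the furniture and walls round the work are solid. World frame = base frame: x ahead of the robot, y to its left, z up, the work surface at z = 0. Lengths are in mm, angles in rad, forces in N, time in s.
With the tool pointing down it reaches from about 275 to 750 mm from the base axis. Payload 10.2 kg.
Tool frame: the origin (TCP) lies midway between the tips of the shut fingers; the grasp point (between the pads) lies 19 mm behind it; z points along the fingers, y is the line along which they close (so a half turn about z gives the same grasp; the last joint's range is limited). The gripper opens to 85 mm and grips with 20 to 120 N. Pads are 22 mm wide; open, the fingers measure 114 mm over their backs; the gripper's body (76 mm by 85 mm) begins 54 mm behind the grasp point. The pads swing forward as they close: fully open they stand 13 mm farther back than shut.
Start: joints at [-1.479, 0.313, 1.498, -0, 1.331, -0.223], TCP at [162.541, -499.211, 231.294] pointing down, gripper open.
Joint ranges: [-2.94, 2.94], [-0.97, 2.17], [0.19, 2.56], [-1.23, 4.37], [0.02, 3.11], [-2.88, 2.88]. Speed limits (rad/s): [2.39, 2.39, 3.01, 3.14, 3.14, 3.14].

## Interface

Orientations are given as a unit quaternion [w, x, y, z].
In Python, from rig import ctrl gives the robot as it stands.
- The arm moves only by the tool send_rows, never from a script. Its argument "targets" is a list of rows, each a list of 7 numbers: the closure, from -1 (fully open) to 1 (shut), so that 0 is half open, then the shift along the tool's x, y, z in m, then the turn, a rotation vector about the tool's x, y, z in rad. In form: [[claw, dx, dy, dz, ax, ay, az], ...]. A call has exactly 10 rows; each row shifts and turns the commanded pose from where the row before left it, along the tool's axes as they then stand; what a row does not reach is not made up. A row lasts 1/8 s, in which the tool goes at most 62.5 mm and 10.7 degrees, less where a joint would pass 70% of its speed; a pose out of reach is approached as far as the arm can. A call with a gripper value outside its range is refused whole. The fingers move at their own pace and stop on an object; "squeeze" is the grip in N (left out, the last holds). Time passes only in rows, so rows that do not move let the fingers close, or fill a call up. It gives the time, the measured TCP pose, the force, the opening and the grip force at its end, in the units of the state.
- ctrl.sense(): the state, without advancing time (a new reading comes with each control period).
- ctrl.capture(name): name is "scene" or "side" or "wrist"; returns a dict with "img" (400x640x3 uint8, red, green, blue), "camera_matrix" (3x3 intrinsics, pixels), "k1" (the pictures are not rectified: a ray, as slopes to the right and down, at radius r is drawn at 1 + k1 r^2 times it, then the intrinsics apply), "R" (3x3) and "t" (3): a world point X has camera coordinates R X + t. Camera axes: x right, y down, z forward; pixel columns grow to the right and rows downward; lengths in mm; the calibration is good to about 2 mm. A picture is of the moment at which its call begins. There is no depth.
- ctrl.finish_job(): hands the job in; it is judged then, once.
Trained networks look in a picture, given as the dict that the camera call returned (one of the last four; its "shot" number tells which), for a name from the list of things; names that differ only in an ending like _2 or _b are one class to them, and where a whole thing is asked for, a point or a joint stands for the part that bears it (a point fixed in the world has none). Each returns a list of dicts, best first, with "score" (0 to 1); they miss things now and then, are a little off and sometimes report something else, mostly with a low value. They report only what shows in the picture. A call takes as long as a camera call.
- ctrl.boxes_of(query, picture): "extent" ([left, top, width, height] in pixels, round what is visible of it).
- ctrl.landmark_of(query, picture): "point" ([column, row] in pixels: a listed point, or the origin of a listed thing).
The state is a dict: "time_s": time; "joints": joint angles; "dq": joint speeds; "tau": joint torques, N m; "eef_pos": TCP position; "ee_rot": TCP orientation; "force": force on the tool from outside, world axes, zero at the start; "wrist_torque": the same for the moment, N m; "grip_width": opening from 0.0 (shut) to 1.0 (fully open); "grip_force": force on a finger pad.
Only numpy, scipy, OpenCV 4.12 (cv2) and the standard library are available. Lean on these libraries where they do the work, as an engineer would, in place of code of your own. Each camera call takes 0.05 s, during which the arm holds its last target. There are 200 camera calls.

## Working session

There is one attempt and no reset: what is moved stays moved. The work goes in short steps, Python scripts to look and compute and a tool call to move; the robot and the scene stay as the last step left them, time stands still between calls to the robot, and variables do not carry over. Pictures are saved under pics/ and viewed, at most 10 in all, crops included, and the job is handed in when it is done.

Besides the shell and the picture viewer there is one more tool, called by a JSON object that holds its "name" and its "arguments". send_rows: Moves the arm, as the interface text tells. Its arguments: {"type":"object","properties":{"targets":{"type":"array"},"squeeze":{"type":"number"}},"required":["targets"]}

```bash
mkdir -p pics; cat > h.py <<'E'
import numpy as np, cv2
from scipy.optimize import least_squares
from scipy.spatial.transform import Rotation as Ro
from rig import ctrl
def proj(c,X):
    p=np.atleast_2d(X)@np.array(c["R"]).T+np.array(c["t"]); s=p[:,:2]/p[:,2:]
    s=s*(1+c["k1"]*(s**2).sum(1,keepdims=True)); K=np.array(c["camera_matrix"])
    return s@K[:2,:2].T+K[:2,2]
def tri(obs,x0=(450,0,50)):
    r=least_squares(lambda X:np.concatenate([proj(c,X)[0]-p for c,p in obs]),x0); return r.x,np.abs(r.fun).max()
def save(c,n): cv2.imwrite(f"pics/{n}.png",c["img"][:,:,::-1])
E
python3 - <<'E'
from h import *
cs={n:ctrl.capture(n) for n in("scene","side","wrist")}
for n in cs: save(cs[n],n)
cv2.imwrite("pics/both.png",cv2.resize(np.vstack([cs["scene"]["img"],cs["side"]["img"]])[:,:,::-1],(480,600)))
for q in("clamp_unit","bore_mouth","single_ring","tube_grip","lever_pivot","lever_knob","bottle_1","twist_timer","clip_black"):
    o=[]
    for n in cs:
        r=ctrl.landmark_of(q,cs[n])
        if r: print(q,n,np.round(r[0]["point"]),round(r[0]["score"],2)); 
        if r and r[0]["score"]>.3:o.append((cs[n],np.array(r[0]["point"])))
    if len(o)>1: x,e=tri(o);print("   ",x.round(1),e.round(1))
print({n:(-np.array(c["R"]).T@c["t"]).round() for n,c in cs.items()})
s=ctrl.sense();print(s["ee_rot"],s["force"],s["time_s"])
E
```

```text
clamp_unit scene [346. 256.] 0.56
clamp_unit side [348. 249.] 0.81
    [455.3 112.7   6.1] 1.5
bore_mouth scene [332. 251.] 0.82
bore_mouth side [340. 246.] 0.71
    [467.1 145.5  26.5] 0.1
single_ring scene [316. 258.] 0.7
single_ring side [336. 250.] 0.93
    [458.  195.6  39.6] 1.6
tube_grip side [325. 263.] 0.61
lever_pivot scene [359. 227.] 0.82
lever_pivot side [357. 220.] 0.8
    [448.7  83.5  71.4] 1.4
lever_knob scene [374. 199.] 0.52
lever_knob side [362. 190.] 0.79
    [448.9  46.7 132.5] 0.8
bottle_1 scene [344. 217.] 0.75
bottle_1 side [316. 230.] 0.83
    [569.4  27.8   7.1] 0.9
twist_timer scene [287. 234.] 0.8
twist_timer side [278. 251.] 0.71
    [597.8 180.9   7.9] 0.5
clip_black scene [401. 244.] 0.49
clip_black side [379. 232.] 0.62
    [413.7 -15.6   6.5] 0.4
{'scene': array([-196.,  661.,  717.]), 'side': array([241., 883., 378.]), 'wrist': array([ 230., -478.,  374.])}
[-7.99114391e-06  9.87638077e-01  1.56751487e-01 -4.73035756e-06] [0.31822663 0.233162   0.3846295 ] 1.5
```

View pics/scene.png

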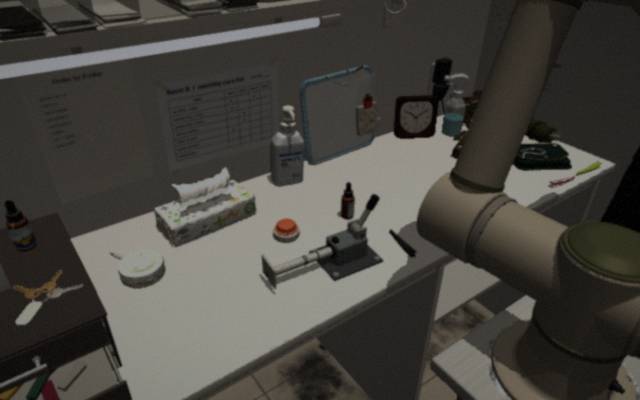

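View pics/side.png

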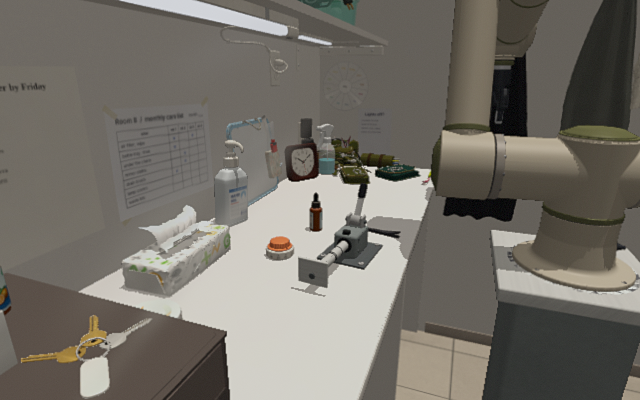

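The unit stands at about (452, 108) mm. Its tube points to +y with the ring about 45 mm out, and the lever is open. Next I plan a move that puts the wrist camera over the ring.

```bash
cat >> h.py <<'E'
def pose():
    s=ctrl.sense(); q=s["ee_rot"]; return np.array(s["eef_pos"]),Ro.from_quat([q[1],q[2],q[3],q[0]])
def plan(target,yaw,nrot,n):
    "rows: tool x to world yaw(deg), first nrot rows turn, tool down"
    p,R=pose(); x=np.cos(np.radians(yaw));y=np.sin(np.radians(yaw))
    Rt=Ro.from_matrix(np.array([[x,y,0],[y,-x,0],[0,0,-1]])); rv=(R.inv()*Rt).as_rotvec()
    d=(np.array(target)-p)/n; print("rotvec/row",(rv/max(nrot,1)).round(3),"total",rv.round(3))
    for i in range(n):
        Rc=R*Ro.from_rotvec(rv*min(i/max(nrot,1),1)); print((Rc.inv().apply(d)/1000).round(3).tolist())
E
python3 - <<'E'
from h import *
c=ctrl.capture("wrist");print(np.array(c["R"]).round(3),c["camera_matrix"],c["k1"])
p,R=pose();print((np.array(c["R"])@R.as_matrix()).round(3))
plan((450,120,231),85,7,20)
E
```

```text
[[ 0.309 -0.951  0.   ]
 [-0.915 -0.298  0.272]
 [-0.258 -0.084 -0.962]] [[300.60732167   0.         322.32687431]
 [  0.         300.60732167 197.15438046]
 [  0.           0.           1.        ]] 0.0010957670747463921
[[-0.     1.    -0.   ]
 [-0.962 -0.    -0.272]
 [-0.272  0.     0.962]]
rotvec/row [-0.     0.    -0.167] total [-0.     0.    -1.169]
[0.023, -0.025, 0.0]
[0.027, -0.021, 0.0]
[0.03, -0.016, 0.0]
[0.032, -0.011, 0.0]
[0.034, -0.005, 0.0]
[0.034, 0.0, 0.0]
[0.034, 0.006, 0.0]
[0.032, 0.012, 0.0]
[0.032, 0.012, 0.0]
[0.032, 0.012, 0.0]
[0.032, 0.012, 0.0]
[0.032, 0.012, 0.0]
[0.032, 0.012, 0.0]
[0.032, 0.012, 0.0]
[0.032, 0.012, 0.0]
[0.032, 0.012, 0.0]
[0.032, 0.012, 0.0]
[0.032, 0.012, 0.0]
[0.032, 0.012, 0.0]
[0.032, 0.012, 0.0]
```

{"name": "send_rows", "arguments": {"targets": [[-1, 0.023, -0.025, 0, 0, 0, -0.167], [-1, 0.027, -0.021, 0, 0, 0, -0.167], [-1, 0.03, -0.016, 0, 0, 0, -0.167], [-1, 0.032, -0.011, 0, 0, 0, -0.167], [-1, 0.034, -0.005, 0, 0, 0, -0.167], [-1, 0.034, 0, 0, 0, 0, -0.167], [-1, 0.034, 0.006, 0, 0, 0, -0.167], [-1, 0.032, 0.012, 0, 0, 0, 0], [-1, 0.032, 0.012, 0, 0, 0, 0], [-1, 0.032, 0.012, 0, 0, 0, 0]]}}

```text
time_s: 2.8
eef_pos: [306.5, -188.5, 231.5]
ee_rot: [0.0, 0.737, 0.676, 0.0]
force: [0.2, 0.1, 0.6]
grip_width: 0.996
grip_force: 0.0
```

{"name": "send_rows", "arguments": {"targets": [[-1, 0.032, 0.012, 0, 0, 0, 0], [-1, 0.032, 0.012, 0, 0, 0, 0], [-1, 0.032, 0.012, 0, 0, 0, 0], [-1, 0.032, 0.012, 0, 0, 0, 0], [-1, 0.032, 0.012, 0, 0, 0, 0], [-1, 0.032, 0.012, 0, 0, 0, 0], [-1, 0.032, 0.012, 0, 0, 0, 0], [-1, 0.032, 0.012, 0, 0, 0, 0], [-1, 0.032, 0.012, 0, 0, 0, 0], [-1, 0.032, 0.012, 0, 0, 0, 0]]}}

```text
time_s: 4.05
eef_pos: [453.9, 120.0, 231.4]
ee_rot: [0.0, 0.737, 0.676, 0.0]
force: [-0.1, -1.4, 0.3]
grip_width: 1.001
grip_force: 0.0
```

```bash
python3 - <<'E'
from h import *
print(pose()[0],ctrl.sense()["time_s"])
c=ctrl.capture("wrist");save(c,"w1")
for q in("clamp_unit","bore_mouth","single_ring","tube_grip","lever_pivot","lever_knob"):
    for r in ctrl.landmark_of(q,c)[:2]: print(q,np.round(r["point"],1),round(r["score"],2))
import pickle;pickle.dump(c,open("w1.pkl","wb"))
E
```

```text
[453.93278562 120.00050965 231.38364997] 4.05
clamp_unit [324.1 171.2] 0.72
bore_mouth [324.1 139.4] 0.94
single_ring [322.9 111.1] 0.58
tube_grip [326.3  38.1] 0.69
lever_pivot [325.1 214.5] 0.71
lever_knob [321.6 269.7] 0.92
```

View pics/w1.png

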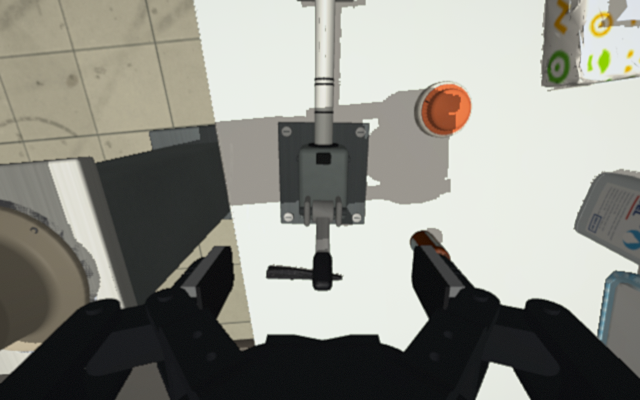

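The wrist view shows the unit aligned with the image columns. The single ring is at about (324,112), the pair at rows 79 to 84, the bore rim at row 139 and the lever grip at (322,270). Next I fit the unit pose.

```bash
cat >> h.py <<'E'
L={"clamp_unit":(0,0,0),"bore_mouth":(0,43,36),"lever_pivot":(0,-25,70)}
def pts(v,a=0.):
    x,y,w,s=v; M=Ro.from_euler("z",w)
    d=dict(L); d["single_ring"]=(0,43+s,36); d["tube_grip"]=(0,115+s,36)
    d["lever_knob"]=(0,-25+70*np.cos(2.25-a),70+70*np.sin(2.25-a))
    return {k:M.apply(u)+[x,y,0] for k,u in d.items()}
def fit(obs,a=0.,v0=(452,108,-.08,45)):
    "obs: (cam,name,pixel,sigma)"
    f=lambda v:np.concatenate([(proj(c,pts(v,a)[n])[0]-p)/s for c,n,p,s in obs])
    r=least_squares(f,v0,loss="soft_l1",x_scale=[1,1,.01,1]); return r.x,r.fun.reshape(-1,2)
E
python3 - <<'E'
from h import *
import pickle
cs=[(pickle.load(open("w1.pkl","rb")),1)]
for n in("scene","side"): cs.append((ctrl.capture(n),2))
obs=[]
for c,s in cs:
    for q in("clamp_unit","bore_mouth","single_ring","tube_grip","lever_pivot","lever_knob"):
        if s==1:
            p={"clamp_unit":[324.1,171.2],"bore_mouth":[324.1,139.4],"single_ring":[323.5,112],"tube_grip":[326.3,38.1],"lever_pivot":[325.1,214.5],"lever_knob":[321.6,269.7]}[q]
        else:
            r=ctrl.landmark_of(q,c)
            if not r or r[0]["score"]<.4: continue
            p=r[0]["point"]
        obs.append((c,q,np.array(p),s))
v,r=fit(obs,.0);print(v)
for o,e in zip(obs,r):print(o[1],o[3],e.round(1))
for k,u in pts(v).items():print(k,u.round(1))
g=pts(v)["tube_grip"];yaw=90+np.degrees(v[2]);print(yaw)
plan((g[0],g[1],150),yaw,1,10)
E
```

```text
[ 4.56389994e+02  1.15961933e+02 -1.04275613e-01  3.00480174e+01]
clamp_unit 1 [-1.   0.8]
bore_mouth 1 [-0.2  0.7]
single_ring 1 [ 0.9 -0. ]
tube_grip 1 [-0.5  0.3]
lever_pivot 1 [-2.2 -6.7]
lever_knob 1 [0.7 1.2]
clamp_unit 2 [-1.2 -0.2]
bore_mouth 2 [0.6 0.1]
single_ring 2 [-0.7 -0.9]
tube_grip 2 [-0.5 -1.2]
lever_pivot 2 [-1.2  1. ]
lever_knob 2 [-0.4  1.9]
clamp_unit 2 [-1.8  2.8]
bore_mouth 2 [-10.4  27.1]
single_ring 2 [0.8 1.3]
tube_grip 2 [-2.   0.6]
lever_pivot 2 [-0.8  0.8]
lever_knob 2 [-0.3  0.9]
clamp_unit [456.4 116.    0. ]
bore_mouth [460.9 158.7  36. ]
lever_pivot [453.8  91.1  70. ]
single_ring [464.  188.6  36. ]
tube_grip [471.5 260.2  36. ]
lever_knob [449.2  47.4 124.5]
84.02544744269782
rotvec/row [ 0.    -0.     0.017] total [ 0.    -0.     0.017]
[0.014, 0.001, 0.008]
[0.014, 0.0, 0.008]
[0.014, 0.0, 0.008]
[0.014, 0.0, 0.008]
[0.014, 0.0, 0.008]
[0.014, 0.0, 0.008]
[0.014, 0.0, 0.008]
[0.014, 0.0, 0.008]
[0.014, 0.0, 0.008]
[0.014, 0.0, 0.008]
```

{"name": "send_rows", "arguments": {"targets": [[-1, 0.014, 0.001, 0.01, 0, 0, 0.017], [-1, 0.014, 0, 0.01, 0, 0, 0], [-1, 0.014, 0, 0.01, 0, 0, 0], [-1, 0.014, 0, 0.01, 0, 0, 0], [-1, 0.014, 0, 0.01, 0, 0, 0], [-1, 0.014, 0, 0.01, 0, 0, 0], [-1, 0.014, 0, 0.01, 0, 0, 0], [-1, 0.014, 0, 0.01, 0, 0, 0], [-1, 0.014, 0, 0.01, 0, 0, 0], [-1, 0.014, 0, 0.01, 0, 0, 0]]}}

```text
time_s: 6.35
eef_pos: [468.9, 259.0, 130.6]
ee_rot: [-0.0, 0.743, 0.669, -0.0]
force: [-0.5, 0.3, -0.1]
grip_width: 0.998
grip_force: 0.0
```

```bash
python3 - <<'E'
from h import *
print(pose()[0],ctrl.sense()["time_s"])
c=ctrl.capture("wrist");obs=[]
for q in("clamp_unit","bore_mouth","single_ring","tube_grip","lever_pivot","lever_knob"):
    for r in ctrl.landmark_of(q,c)[:1]: 
        print(q,np.round(r["point"],1),round(r["score"],2)); obs.append((c,q,np.array(r["point"]),1))
v,r=fit(obs,.0);print(v,r.round(1).tolist())
v0=(456.4,116,-.104,30); print("pred from old",{k:proj(c,u)[0].round(1) for k,u in pts(v0).items()})
cv2.imwrite("pics/w2.png",cv2.resize(c["img"][100:400,222:422,::-1],None,fx=2.6,fy=2,interpolation=cv2.INTER_CUBIC))
import pickle;pickle.dump(c,open("w2.pkl","wb"))
E
```

```text
[468.90142998 258.99669685 130.61137366] 6.35
clamp_unit [322. 322.] 0.79
bore_mouth [324.3 305.8] 0.6
single_ring [321.7 273.8] 0.77
tube_grip [320.9 196.9] 0.61
[ 4.55813121e+02  1.13977542e+02 -9.35303372e-02  3.32218214e+01] [[0.7, -1.5], [-1.9, 1.0], [0.3, 0.7], [0.1, -0.6]]
pred from old {'clamp_unit': array([323.1, 318.8]), 'bore_mouth': array([323.3, 304.9]), 'lever_pivot': array([323.4, 396.8]), 'single_ring': array([323.3, 275.6]), 'tube_grip': array([323.4, 197.7]), 'lever_knob': array([323.7, 511.6])}
```

View pics/w2.png

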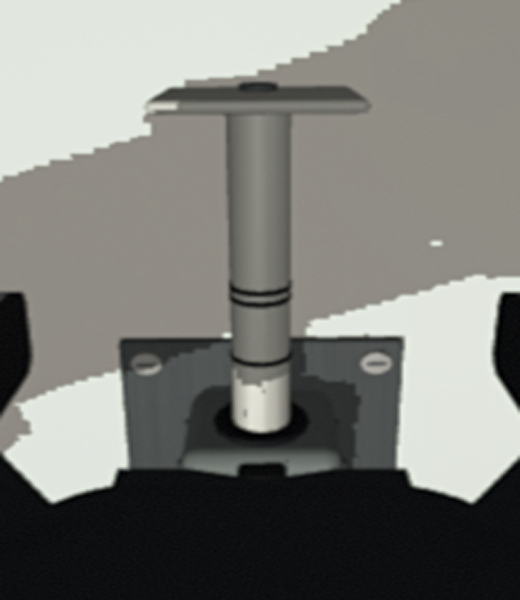

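The view shows the pair of rings at crop rows 288 and 300, the single ring at 362 and the tube entering the rim at 432, all on crop column 260. I'll measure these at sub-pixel level along the tube's top line.

```bash
cat >> h.py <<'E'
def row2y(c,v,row,z=46.):
    "unit-y of a point on the tube's top line seen at image row"
    from scipy.optimize import brentq
    M=Ro.from_euler("z",v[2]); P=lambda y:M.apply((0,y,z))+[v[0],v[1],0]
    return brentq(lambda y:proj(c,P(y))[0][1]-row,0,260)
E
python3 - <<'E'
from h import *
import pickle
c=pickle.load(open("w2.pkl","rb"));g=c["img"].mean(2)
pr=g[:,320:325].mean(1)
for r in range(236,326):print(f"{r}:{pr[r]:.0f}",end=" ")
v=(456.1,115,-.1)
print()
for r in (244,250,281.,316):print(r,row2y(c,v,r))
E
```

```text
236:128 237:128 238:128 239:128 240:128 241:128 242:128 243:128 244:122 245:92 246:37 247:33 248:88 249:124 250:111 251:62 252:24 253:53 254:99 255:125 256:127 257:126 258:126 259:125 260:125 261:125 262:125 263:125 264:125 265:125 266:125 267:125 268:124 269:125 270:125 271:124 272:124 273:124 274:124 275:124 276:124 277:124 278:125 279:124 280:106 281:56 282:26 283:67 284:107 285:123 286:124 287:123 288:121 289:124 290:140 291:158 292:172 293:194 294:206 295:201 296:204 297:211 298:213 299:212 300:212 301:211 302:211 303:211 304:211 305:210 306:210 307:210 308:209 309:209 310:209 311:209 312:209 313:210 314:206 315:169 316:82 317:9 318:4 319:9 320:20 321:28 322:30 323:39 324:55 325:67 
244 109.18163213726793
250 103.7734195857699
281.0 74.77339586372572
316 39.740888005070055
```

{"name": "send_rows", "arguments": {"targets": [[-1, 0, 0, 0.014, 0, 0, 0], [-1, 0, 0, 0.014, 0, 0, 0], [-1, 0, 0, 0.014, 0, 0, 0], [-1, 0, 0, 0.014, 0, 0, 0], [-1, 0, 0, 0.014, 0, 0, 0], [-1, 0, 0, 0.014, 0, 0, 0], [-1, 0, 0, 0.014, 0, 0, 0], [-1, 0, 0, 0.014, 0, 0, 0], [-0.3, 0, 0, 0.001, 0, 0, 0], [0.1, 0, 0, 0, 0, 0, 0]]}}

```text
time_s: 7.95
eef_pos: [469.0, 258.1, 18.5]
ee_rot: [0.0, 0.743, 0.669, 0.0]
force: [1.0, -0.4, 0.3]
grip_width: 0.6
grip_force: 0.0
```

{"name": "send_rows", "arguments": {"targets": [[1, 0, 0, 0, 0, 0, 0], [1, 0, 0, 0, 0, 0, 0], [1, 0, 0, 0, 0, 0, 0], [1, 0, 0, 0, 0, 0, 0], [1, 0, 0, 0, 0, 0, 0], [1, 0, 0, 0, 0, 0, 0], [1, 0, 0, 0, 0, 0, 0], [1, 0, 0, 0, 0, 0, 0], [1, 0, 0, 0, 0, 0, 0], [1, 0, 0, 0, 0, 0, 0]], "squeeze": 40}}

```text
time_s: 9.2
eef_pos: [468.0, 258.3, 18.9]
ee_rot: [-0.001, 0.743, 0.67, -0.001]
force: [-6.2, 0.0, 6.9]
grip_width: 0.218
grip_force: 39.0
```

```bash
python3 - <<'E'
from h import *
import pickle
s=ctrl.sense();print(s["eef_pos"],s["force"],s["wrist_torque"],s["grip_width"],s["grip_force"],s["time_s"])
c=pickle.load(open("w2.pkl","rb"));g=c["img"].mean(2)
for c0 in (285,355):print([f"{r}:{x:.0f}" for r,x in enumerate(g[:,c0-2:c0+3].mean(1)) if 264<r<276])
v=(456.1,115,-.1)
print([row2y(c,v,r,6) for r in(269,270,271)],row2y(c,v,315.7))
# rim silhouette prediction for edge hypothesis: mouth at y
M=Ro.from_euler("z",v[2])
w=c["img"][295:345,290:355,::-1];cv2.imwrite("pics/rim.png",cv2.resize(w,None,fx=10,fy=10,interpolation=cv2.INTER_CUBIC))
for dy in(43,40,41.5):
    print(dy,proj(c,M.apply([(0,dy,53),(0,dy,19),(17,dy,36),(-17,dy,36),(0,dy,46)])+[v[0],v[1],0]).round(1).tolist())
E
```

```text
[467.9605363 258.2683879  18.8646144] [-6.24780607  0.0353171   6.94169482] [0.06467863 1.04421721 0.00407126] 0.21821628293127587 39.000452756881714 9.2
['265:139', '266:140', '267:139', '268:115', '269:58', '270:31', '271:42', '272:47', '273:48', '274:48', '275:48']
['265:228', '266:230', '267:201', '268:119', '269:48', '270:53', '271:73', '272:81', '273:82', '274:83', '275:82']
[63.779625080401225, 62.67117717446253, 61.56048541109281] 40.05219899909904
43 [[322.9, 318.1], [322.8, 294.9], [341.4, 305.7], [304.3, 305.9], [322.9, 312.8]]
40 [[322.9, 321.0], [322.8, 297.6], [341.4, 308.6], [304.4, 308.7], [322.9, 315.8]]
41.5 [[322.9, 319.6], [322.8, 296.3], [341.4, 307.1], [304.3, 307.3], [322.9, 314.3]]
```

View pics/rim.png

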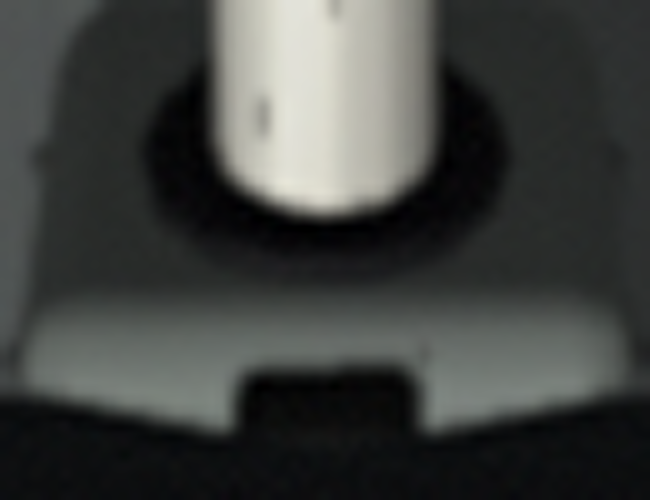

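The plate edge and rim outline put the rim plane about 31.5 mm inwards of the ring; the tube's visible edge lies a little inside the bore gap. Sliding in 31.5 mm.

{"name": "send_rows", "arguments": {"targets": [[1, -0.004, 0, 0, 0, 0, 0], [1, -0.005, 0, 0, 0, 0, 0], [1, -0.005, 0, 0, 0, 0, 0], [1, -0.005, 0, 0, 0, 0, 0], [1, -0.005, 0, 0, 0, 0, 0], [1, -0.004, 0, 0, 0, 0, 0], [1, -0.002, 0, 0, 0, 0, 0], [1, -0.0015, 0, 0, 0, 0, 0], [1, 0, 0, 0, 0, 0, 0], [1, 0, 0, 0, 0, 0, 0]]}}

```text
time_s: 10.45
eef_pos: [464.9, 227.4, 18.9]
ee_rot: [-0.001, 0.743, 0.669, -0.0]
force: [-6.2, 4.6, 6.6]
grip_width: 0.214
grip_force: 38.9
```

{"name": "send_rows", "arguments": {"targets": [[-1, 0, 0, 0, 0, 0, 0], [-1, 0, 0, 0, 0, 0, 0], [-1, 0, 0, -0.004, 0, 0, 0], [-1, 0.004, 0, -0.012, 0, 0, 0], [-1, 0.004, 0, -0.014, 0, 0, 0], [-1, 0.004, 0, -0.014, 0, 0, 0], [-1, 0.004, 0, -0.014, 0, 0, 0], [-1, 0.004, 0, -0.014, 0, 0, 0], [-1, 0, 0, 0, 0, 0, 0], [-1, 0, 0, 0, 0, 0, 0]]}}

```text
time_s: 11.7
eef_pos: [467.4, 246.5, 89.9]
ee_rot: [-0.0, 0.743, 0.669, -0.0]
force: [0.4, 0.9, 0.9]
grip_width: 1.006
grip_force: 0.0
```

```bash
python3 - <<'E'
from h import *
import pickle
print(pose()[0],ctrl.sense()["time_s"])
c=ctrl.capture("wrist");pickle.dump(c,open("w3.pkl","wb"));g=c["img"].mean(2)
v=(456.1,115,-.1)
M=Ro.from_euler("z",v[2]);W=lambda q:proj(c,M.apply(q)+[v[0],v[1],0])[0]
m=W((0,43,46));print("pred mouth top",m)
k=int(round(m[0]));r0=int(m[1])-45
pr=g[:,k-2:k+3].mean(1);print([f"{r}:{pr[r]:.0f}" for r in range(r0,r0+66)])
e=W((30,65,6));print("pred edge",e);
for x in(-32,32):
    e=W((x,65,6)); k2=int(e[0]);q=g[:,k2-2:k2+3].mean(1);print([f"{r}:{q[r]:.0f}" for r in range(int(e[1])-6,int(e[1])+7)])
a,b=int(m[1])-35,k-32
cv2.imwrite("pics/rim2.png",cv2.resize(c["img"][a:a+55,b:b+65,::-1],None,fx=10,fy=10,interpolation=cv2.INTER_CUBIC));print("crop",a,b)
for y,z in((43,53),(40,53),(43,19),(43,36),(42,53)):print(y,z,W((0,y,z)).round(1))
E
```

```text
[467.3712788  246.49904842  89.91551571] 11.7
pred mouth top [323.50825012 333.55593547]
['288:125', '289:124', '290:125', '291:126', '292:121', '293:95', '294:43', '295:16', '296:51', '297:96', '298:120', '299:100', '300:46', '301:14', '302:45', '303:92', '304:121', '305:125', '306:124', '307:123', '308:123', '309:123', '310:123', '311:123', '312:123', '313:123', '314:122', '315:122', '316:121', '317:121', '318:134', '319:172', '320:207', '321:211', '322:209', '323:208', '324:208', '325:208', '326:208', '327:207', '328:207', '329:208', '330:209', '331:200', '332:157', '333:72', '334:36', '335:85', '336:111', '337:71', '338:21', '339:10', '340:13', '341:15', '342:14', '343:14', '344:14', '345:14', '346:15', '347:14', '348:15', '349:15', '350:16', '351:14', '352:15', '353:15']
pred edge [358.48181012 278.32403568]
['272:141', '273:141', '274:141', '275:141', '276:142', '277:141', '278:124', '279:80', '280:38', '281:35', '282:42', '283:47', '284:48']
['272:143', '273:173', '274:215', '275:232', '276:232', '277:220', '278:160', '279:70', '280:35', '281:58', '282:73', '283:80', '284:83']
crop 298 292
43 53 [323.6 340.5]
40 53 [323.6 343.9]
43 19 [323.4 310.4]
43 36 [323.4 324.4]
42 53 [323.6 341.6]
```

View pics/rim2.png

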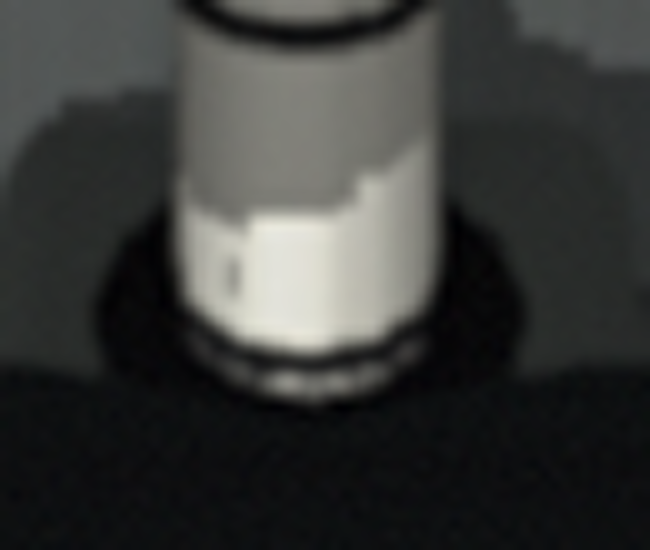

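The ring shows at crop row 358, with about 3 px of tube visible beyond it. That means either bore clearance or about 2.8 mm left to slide. I'll settle it from the plate edges, since the front face is visible too, and the rim outline.

```bash
python3 - <<'E'
from h import *
import pickle
from scipy.optimize import brentq
v=(456.1,115,-.1);M=Ro.from_euler("z",v[2])
for n in("w1","w2","w3"):
    c=pickle.load(open(n+".pkl","rb"));g=c["img"].mean(2)
    W=lambda q:proj(c,M.apply(q)+[v[0],v[1],0])[0]
    for x in(-38,38):
      for y,z in((65,0),(65,6),(-65,6)):
        e=W((x,y,z))
        if e[1]>335 or (n!="w1" and y<0): continue
        k=int(e[0]);r=int(e[1]);q=g[:,k-2:k+3].mean(1)
        if z==6: print(n,x,y,"pred z0",W((x,y,0))[1].round(1),"z6",e[1].round(1),[f"{i}:{q[i]:.0f}" for i in range(r-6,r+9)])
    # rim: widest row. dark mask extremes left/right
    if n!="w1":
        for y in(43,40):print(n,"rim",y,W((17,y,36)).round(1),W((-17,y,36)).round(1))
        for r in range(296,336,2):
            row=g[r,285:362].astype(int); d=np.where(row<20)[0]
            print(r,(d.min()+285,d.max()+285) if len(d) else None,end=" ")
        print()
E
```

```text
w1 -38 65 pred z0 119.3 z6 119.4 ['113:236', '114:237', '115:236', '116:216', '117:161', '118:146', '119:149', '120:149', '121:127', '122:77', '123:53', '124:57', '125:58', '126:59', '127:65']
w1 -38 -65 pred z0 220.7 z6 222.3 ['216:122', '217:121', '218:121', '219:117', '220:106', '221:95', '222:95', '223:132', '224:200', '225:238', '226:238', '227:237', '228:236', '229:236', '230:237']
w1 38 65 pred z0 120.1 z6 120.3 ['114:149', '115:149', '116:149', '117:148', '118:149', '119:149', '120:150', '121:148', '122:124', '123:70', '124:52', '125:57', '126:58', '127:60', '128:66']
w1 38 -65 pred z0 221.3 z6 223.0 ['216:95', '217:97', '218:97', '219:94', '220:83', '221:70', '222:60', '223:71', '224:134', '225:210', '226:238', '227:238', '228:236', '229:236', '230:236']
w2 -38 65 pred z0 265.1 z6 268.1 ['262:139', '263:139', '264:139', '265:139', '266:140', '267:139', '268:116', '269:59', '270:32', '271:42', '272:47', '273:49', '274:48', '275:48', '276:48']
w2 38 65 pred z0 264.8 z6 267.7 ['261:227', '262:227', '263:227', '264:227', '265:228', '266:225', '267:190', '268:112', '269:48', '270
[... 821 characters left out ...]
 65 pred z0 274.6 z6 278.3 ['272:217', '273:225', '274:229', '275:230', '276:231', '277:210', '278:136', '279:55', '280:36', '281:59', '282:73', '283:80', '284:83', '285:83', '286:82']
w3 rim 43 [345.4 324.3] [301.5 324.5]
w3 rim 40 [345.3 327.6] [301.6 327.7]
296 None 298 (np.int64(311), np.int64(333)) 300 (np.int64(315), np.int64(330)) 302 None 304 None 306 None 308 None 310 None 312 None 314 None 316 None 318 None 320 (np.int64(307), np.int64(338)) 322 (np.int64(304), np.int64(341)) 324 (np.int64(303), np.int64(341)) 326 (np.int64(302), np.int64(342)) 328 (np.int64(302), np.int64(343)) 330 (np.int64(302), np.int64(343)) 332 (np.int64(302), np.int64(343)) 334 (np.int64(303), np.int64(342))
```

All the cues agree: plate edges and rim outline are shifted by 3 mm, so the bore has almost no clearance and 2.8 mm of travel remain. I'll regrip and push on, allowing about 0.4 mm for arm lag.

{"name": "send_rows", "arguments": {"targets": [[-1, -0.004, 0, 0.014, 0, 0, 0], [-1, -0.004, 0, 0.014, 0, 0, 0], [-1, -0.004, 0, 0.014, 0, 0, 0], [-1, -0.004, 0, 0.014, 0, 0, 0], [-1, 0, 0, 0.014, 0, 0, 0], [-1, 0, 0, 0.002, 0, 0, 0], [0.3, 0, 0, 0, 0, 0, 0], [1, 0, 0, 0, 0, 0, 0], [1, 0, 0, 0, 0, 0, 0], [1, 0, 0, 0, 0, 0, 0]]}}

```text
time_s: 13.0
eef_pos: [465.3, 230.9, 18.7]
ee_rot: [-0.001, 0.743, 0.669, -0.001]
force: [-4.5, -0.6, 6.2]
grip_width: 0.217
grip_force: 38.8
```

{"name": "send_rows", "arguments": {"targets": [[1, 0, 0, 0, 0, 0, 0], [1, 0, 0, 0, 0, 0, 0], [1, 0, 0, 0, 0, 0, 0], [1, 0, 0, 0, 0, 0, 0], [1, -0.001, 0, 0, 0, 0, 0], [1, -0.001, 0, 0, 0, 0, 0], [1, 0, 0, 0, 0, 0, 0], [1, 0, 0, 0, 0, 0, 0], [1, 0, 0, 0, 0, 0, 0], [1, 0, 0, 0, 0, 0, 0]]}}

```text
time_s: 14.25
eef_pos: [465.1, 229.5, 18.7]
ee_rot: [-0.001, 0.743, 0.669, -0.0]
force: [-4.6, 4.4, 5.5]
grip_width: 0.222
grip_force: 38.8
```

{"name": "send_rows", "arguments": {"targets": [[1, -0.0007, 0, 0, 0, 0, 0], [1, -0.0007, 0, 0, 0, 0, 0], [1, 0, 0, 0, 0, 0, 0], [1, 0, 0, 0, 0, 0, 0], [1, 0, 0, 0, 0, 0, 0], [1, 0, 0, 0, 0, 0, 0], [1, 0, 0, 0, 0, 0, 0], [1, 0, 0, 0, 0, 0, 0], [1, 0, 0, 0, 0, 0, 0], [1, 0, 0, 0, 0, 0, 0]]}}

```text
time_s: 15.5
eef_pos: [465.0, 228.1, 18.7]
ee_rot: [-0.001, 0.743, 0.669, 0.0]
force: [-4.1, 4.9, 5.3]
grip_width: 0.221
grip_force: 38.8
```

{"name": "send_rows", "arguments": {"targets": [[-1, 0, 0, 0, 0, 0, 0], [-1, 0, 0, 0, 0, 0, 0], [-1, 0, 0, -0.004, 0, 0, 0], [-1, 0.004, 0, -0.012, 0, 0, 0], [-1, 0.004, 0, -0.014, 0, 0, 0], [-1, 0.004, 0, -0.014, 0, 0, 0], [-1, 0.004, 0, -0.014, 0, 0, 0], [-1, 0.002, 0, -0.014, 0, 0, 0], [-1, 0, 0, 0, 0, 0, 0], [-1, 0, 0, 0, 0, 0, 0]]}}

```text
time_s: 16.75
eef_pos: [467.2, 245.1, 89.9]
ee_rot: [-0.0, 0.743, 0.669, -0.0]
force: [-0.1, -0.4, 0.3]
grip_width: 1.003
grip_force: 0.0
```

```bash
python3 - <<'E'
from h import *
import pickle
print(pose()[0],ctrl.sense()["time_s"])
c=ctrl.capture("wrist");pickle.dump(c,open("w4.pkl","wb"));g=c["img"].mean(2)
v=(456.1,115,-.1)
M=Ro.from_euler("z",v[2]);W=lambda q:proj(c,M.apply(q)+[v[0],v[1],0])[0]
m=W((0,40,46));k=int(round(m[0]));r0=int(m[1])-45
pr=g[:,k-2:k+3].mean(1);print([f"{r}:{pr[r]:.0f}" for r in range(r0,r0+52)])
print({y:W((0,y,46))[1].round(1) for y in (40,41.25,68,73)})
for x in(-38,38):
    e=W((x,62,0)); k2=int(e[0]);q=g[:,k2-2:k2+3].mean(1);print(e[1],W((x,62,6))[1],[f"{r}:{q[r]:.0f}" for r in range(int(e[1])-4,int(e[1])+8)])
a,b=int(m[1])-45,k-32
cv2.imwrite("pics/rim3.png",cv2.resize(c["img"][a:a+58,b:b+65,::-1],None,fx=9,fy=9,interpolation=cv2.INTER_CUBIC));print("crop",a,b)
E
```

```text
[467.2036738  245.08242918  89.92261254] 16.75
['290:125', '291:125', '292:126', '293:125', '294:113', '295:75', '296:27', '297:25', '298:72', '299:111', '300:116', '301:84', '302:32', '303:22', '304:68', '305:108', '306:124', '307:125', '308:124', '309:124', '310:124', '311:123', '312:123', '313:123', '314:122', '315:121', '316:128', '317:161', '318:199', '319:210', '320:210', '321:210', '322:209', '323:209', '324:209', '325:208', '326:208', '327:208', '328:208', '329:208', '330:208', '331:209', '332:205', '333:173', '334:101', '335:34', '336:8', '337:6', '338:10', '339:12', '340:15', '341:15']
{40: np.float64(335.3), 41.25: np.float64(333.9), 68: np.float64(302.7), 73: np.float64(296.6)}
276.58705408821623 280.3033193675992 ['272:141', '273:142', '274:142', '275:143', '276:142', '277:118', '278:58', '279:29', '280:40', '281:46', '282:48', '283:49']
276.2099173663505 279.9178200259507 ['272:215', '273:231', '274:232', '275:220', '276:165', '277:89', '278:40', '279:50', '280:68', '281:78', '282:83', '283:83']
crop 290 292
```

View pics/rim3.png

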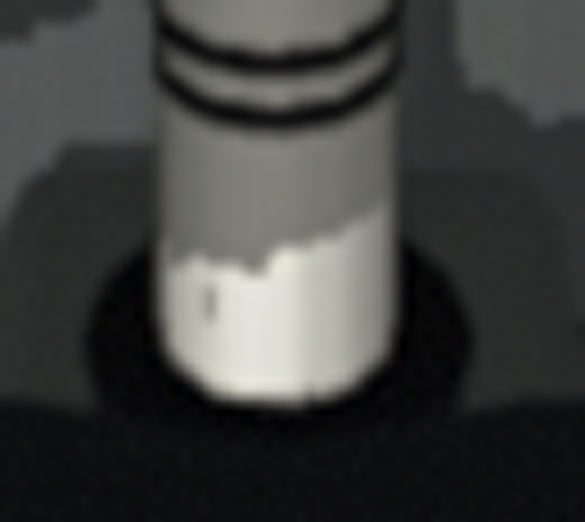

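The rim now hides half of the ring: the bright edge ends at row 334.0, against 333.9 predicted for the ring centred on the rim, so the tube is on its mark. Now to the lever: shut the fingers, rise, go over to the lever's -y side and descend to z = 115.

{"name": "send_rows", "arguments": {"targets": [[-1, 0, 0, -0.027, 0, 0, 0], [1, 0, 0, -0.027, 0, 0, 0], [1, 0, 0, -0.027, 0, 0, 0], [1, 0, 0, -0.027, 0, 0, 0], [1, -0.03, 0.001, 0, 0, 0, 0], [1, -0.03, 0, 0, 0, 0, 0], [1, -0.03, 0, 0, 0, 0, 0], [1, -0.03, 0, 0, 0, 0, 0], [1, -0.03, 0, 0, 0, 0, 0], [1, -0.03, 0, 0, 0, 0, 0]]}}

```text
time_s: 18.05
eef_pos: [449.4, 65.1, 197.8]
ee_rot: [-0.0, 0.743, 0.669, -0.0]
force: [0.4, -0.8, -0.5]
grip_width: -0.003
grip_force: 0.0
```

{"name": "send_rows", "arguments": {"targets": [[1, -0.03, 0, 0, 0, 0, 0], [1, -0.03, 0, 0, 0, 0, 0], [1, -0.011, 0, 0, 0, 0, 0], [1, 0, 0, 0.016, 0, 0, 0], [1, 0, 0, 0.016, 0, 0, 0], [1, 0, 0, 0.016, 0, 0, 0], [1, 0, 0, 0.016, 0, 0, 0], [1, 0, 0, 0.016, 0, 0, 0], [1, 0, 0, 0.003, 0, 0, 0], [1, 0, 0, 0, 0, 0, 0]]}}

```text
time_s: 19.3
eef_pos: [442.5, -4.3, 115.5]
ee_rot: [-0.0, 0.743, 0.669, 0.0]
force: [-0.0, -0.4, 0.0]
grip_width: -0.002
grip_force: 0.0
```

```bash
python3 - <<'E'
from h import *
print(pose()[0],ctrl.sense()["time_s"])
c=ctrl.capture("wrist");s=ctrl.capture("side")
for n,q in(("w",c),("s",s)):
    for k in("lever_knob","lever_pivot"):
        for r in ctrl.landmark_of(k,q)[:1]:print(n,k,np.round(r["point"],1),round(r["score"],2))
    print({k:proj(q,u)[0].round(1).tolist() for k,u in pts((453.6,112,-.1,0)).items() if "lever" in k})
a=c["img"][:,:,::-1];b=cv2.resize(s["img"][140:280,260:420,::-1],(457,400))
cv2.imwrite("pics/l1.png",cv2.resize(np.hstack([a[:,160:480],b]),(777,400)))
E
```

```text
[442.53730041  -4.29778843 115.48452951] 19.3
w lever_knob [321.  145.5] 0.86
w lever_pivot [320.   69.7] 0.89
{'lever_pivot': [318.2, 71.8], 'lever_knob': [317.5, 161.7]}
s lever_knob [364.7 189.8] 0.62
s lever_pivot [355.2 220.6] 0.79
{'lever_pivot': [354.9, 219.8], 'lever_knob': [362.5, 191.8]}
```

View pics/l1.png

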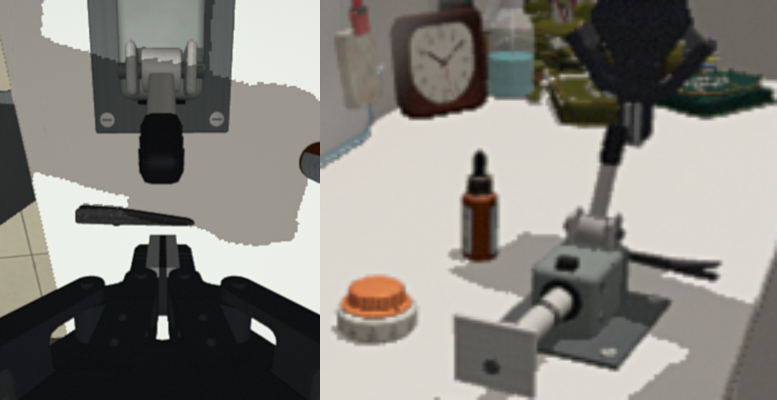

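The wrist view (left) shows the shut fingertips, at about (162,240), lined up behind the lever grip at (162,150), all clear. Pushing over in +y.

{"name": "send_rows", "arguments": {"targets": [[1, 0.011, 0, 0, 0, 0, 0], [1, 0.011, 0, 0, 0, 0, 0], [1, 0.008, 0, 0, 0, 0, 0], [1, 0.008, 0, 0, 0, 0, 0], [1, 0.008, 0, 0, 0, 0, 0], [1, 0.008, 0, 0, 0, 0, 0], [1, 0.008, 0, 0, 0, 0, 0], [1, 0.008, 0, 0, 0, 0, 0], [1, 0.008, 0, 0, 0, 0, 0], [1, 0, 0, 0, 0, 0, 0]]}}

```text
time_s: 20.85
eef_pos: [451.9, 72.5, 116.7]
ee_rot: [0.002, 0.743, 0.67, 0.001]
force: [1.1, -7.8, 7.3]
grip_width: -0.001
grip_force: 3.6
```

{"name": "send_rows", "arguments": {"targets": [[1, 0.007, 0, 0, 0, 0, 0], [1, 0.007, 0, 0, 0, 0, 0], [1, 0.007, 0, 0, 0, 0, 0], [1, 0.007, 0, 0, 0, 0, 0], [1, 0.006, 0, 0, 0, 0, 0], [1, 0.005, 0, 0, 0, 0, 0], [1, 0.004, 0, 0, 0, 0, 0], [1, 0, 0, 0, 0, 0, 0], [1, 0, 0, 0, 0, 0, 0], [1, 0, 0, 0, 0, 0, 0]]}}

```text
time_s: 22.1
eef_pos: [455.0, 115.7, 115.3]
ee_rot: [-0.0, 0.743, 0.669, -0.0]
force: [0.9, 0.1, -0.8]
grip_width: -0.003
grip_force: 0.0
```

```bash
python3 - <<'E'
from h import *
c=ctrl.capture("wrist");s=ctrl.capture("side")
for n,q in(("w",c),("s",s)):
    for k in("lever_knob",):
        for r in ctrl.landmark_of(k,q)[:1]:print(n,k,np.round(r["point"],1),round(r["score"],2))
    for a in(0,.7,1.1,1.4,2.14,2.25):print(a,proj(q,pts((453.6,112,-.1,0),a)["lever_knob"])[0].round(1).tolist())
E
```

```text
w lever_knob [320.7 158.4] 0.83
0 [318.6, 376.9]
0.7 [317.6, 327.3]
1.1 [317.2, 268.6]
1.4 [317.2, 224.1]
2.14 [318.0, 161.1]
2.25 [318.1, 158.5]
s lever_knob [344.1 225.5] 0.58
0 [362.5, 191.8]
0.7 [355.6, 190.3]
1.1 [351.0, 196.1]
1.4 [347.7, 203.4]
2.14 [343.0, 226.8]
2.25 [342.8, 230.3]
```

The lever snapped over to about 2.14 rad. Next I go above the grip and press.

{"name": "send_rows", "arguments": {"targets": [[1, 0.011, 0, 0, 0, 0, 0], [1, 0.011, 0, 0, 0, 0, 0], [1, 0.011, 0, 0, 0, 0, 0], [1, 0.01, 0, 0, 0, 0, 0], [1, 0, 0, 0.007, 0, 0, 0], [1, 0, 0, 0.007, 0, 0, 0], [1, 0, 0, 0.007, 0, 0, 0], [1, 0, 0, 0.005, 0, 0, 0], [1, 0, 0, 0.002, 0, 0, 0], [1, 0, 0, 0, 0, 0, 0]]}}

```text
time_s: 23.55
eef_pos: [459.5, 158.6, 87.3]
ee_rot: [-0.0, 0.743, 0.669, -0.0]
force: [-0.9, 0.9, -0.6]
grip_width: 0.0
grip_force: 0.0
```

{"name": "send_rows", "arguments": {"targets": [[1, 0, 0, 0.002, 0, 0, 0], [1, 0, 0, 0.001, 0, 0, 0], [1, 0, 0, 0.001, 0, 0, 0], [1, 0, 0, 0.001, 0, 0, 0], [1, 0, 0, 0.001, 0, 0, 0], [1, 0, 0, 0.001, 0, 0, 0], [1, 0, 0, 0, 0, 0, 0], [1, 0, 0, 0, 0, 0, 0], [1, 0, 0, 0, 0, 0, 0], [1, 0, 0, 0, 0, 0, 0]]}}

```text
time_s: 24.8
eef_pos: [459.4, 158.6, 80.3]
ee_rot: [-0.0, 0.743, 0.669, -0.0]
force: [0.3, -0.5, 0.5]
grip_width: 0.0
grip_force: 0.1
```

{"name": "send_rows", "arguments": {"targets": [[1, 0, 0, 0.001, 0, 0, 0], [1, 0, 0, 0.001, 0, 0, 0], [1, 0, 0, 0, 0, 0, 0], [1, 0, 0, 0, 0, 0, 0], [1, 0, 0, 0, 0, 0, 0], [1, 0, 0, 0, 0, 0, 0], [1, 0, 0, 0, 0, 0, 0], [1, 0, 0, 0, 0, 0, 0], [1, 0, 0, 0, 0, 0, 0], [1, 0, 0, 0, 0, 0, 0]]}}

```text
time_s: 26.05
eef_pos: [459.4, 158.6, 78.3]
ee_rot: [-0.0, 0.743, 0.669, -0.0]
force: [0.1, -1.0, -0.2]
grip_width: 0.001
grip_force: 0.0
```

```bash
python3 - <<'E'
from h import *
st=ctrl.sense();print(st["force"],st["grip_force"])
c=ctrl.capture("wrist");s=ctrl.capture("side")
for n,q in(("w",c),("s",s)):
    for r in ctrl.landmark_of("lever_knob",q)[:1]:print(n,np.round(r["point"],1),round(r["score"],2))
    for a in(2.0,2.14,2.25):print(a,proj(q,pts((453.6,112,-.1,0),a)["lever_knob"])[0].round(1).tolist())
b=cv2.resize(s["img"][170:290,270:400,::-1],(520,480),interpolation=cv2.INTER_CUBIC)
cv2.imwrite("pics/l2.png",np.hstack([b,c["img"][:,200:440,::-1][0:400].repeat(1,0) if 0 else cv2.resize(c["img"][150:400,240:400,::-1],(280,480))]))
E
```

```text
[ 0.14688067 -1.03548461 -0.19197803] 0.0
w [318.1 247.5] 0.71
2.0 [317.3, 266.0]
2.14 [317.5, 253.9]
2.25 [317.7, 246.8]
s [347.7 229.4] 0.57
2.0 [343.4, 222.2]
2.14 [343.0, 226.8]
2.25 [342.8, 230.3]
```

View pics/l2.png

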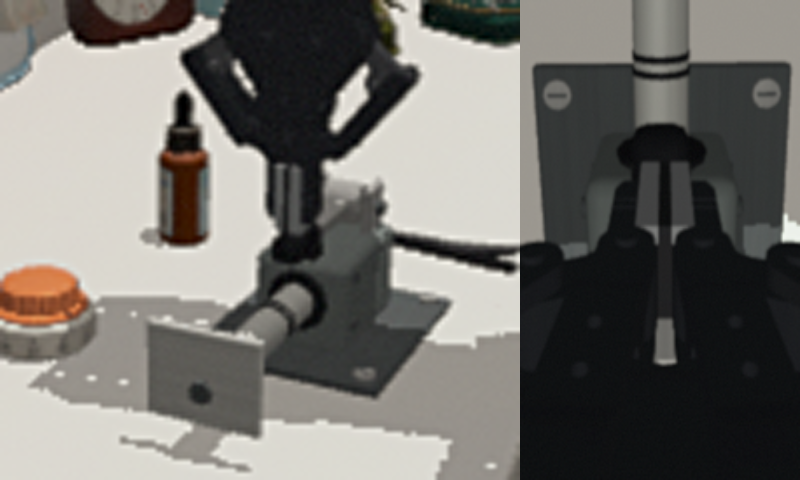

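The fingertip is right over the grip with no contact yet; keep pressing in small steps.

{"name": "send_rows", "arguments": {"targets": [[1, 0, 0, 0.0005, 0, 0, 0], [1, 0, 0, 0.0005, 0, 0, 0], [1, 0, 0, 0.0005, 0, 0, 0], [1, 0, 0, 0.0005, 0, 0, 0], [1, 0, 0, 0, 0, 0, 0], [1, 0, 0, 0, 0, 0, 0], [1, 0, 0, 0, 0, 0, 0], [1, 0, 0, 0, 0, 0, 0], [1, 0, 0, 0, 0, 0, 0], [1, 0, 0, 0, 0, 0, 0]]}}

```text
time_s: 27.5
eef_pos: [459.6, 158.7, 77.2]
ee_rot: [0.0, 0.743, 0.669, 0.0]
force: [-4.0, -0.6, 11.5]
grip_width: 0.002
grip_force: 5.9
```

{"name": "send_rows", "arguments": {"targets": [[1, 0, 0, 0.0004, 0, 0, 0], [1, 0, 0, 0, 0, 0, 0], [1, 0, 0, 0, 0, 0, 0], [1, 0, 0, 0, 0, 0, 0], [1, 0, 0, 0, 0, 0, 0], [1, 0, 0, 0, 0, 0, 0], [1, 0, 0, 0, 0, 0, 0], [1, 0, 0, 0, 0, 0, 0], [1, 0, 0, 0, 0, 0, 0], [1, 0, 0, 0, 0, 0, 0]]}}

```text
time_s: 28.75
eef_pos: [459.7, 158.7, 77.1]
ee_rot: [0.0, 0.743, 0.669, 0.0]
force: [-4.6, -0.1, 14.1]
grip_width: 0.001
grip_force: 7.7
```

{"name": "send_rows", "arguments": {"targets": [[1, 0, 0, -0.005, 0, 0, 0], [1, 0, 0, -0.015, 0, 0, 0], [1, 0, 0, -0.02, 0, 0, 0], [1, 0, 0, -0.02, 0, 0, 0], [1, 0.012, 0, -0.02, 0, 0, 0], [1, 0.012, 0, -0.01, 0, 0, 0], [1, 0.012, 0, 0, 0, 0, 0], [1, 0.012, 0, 0, 0, 0, 0], [1, 0, 0, 0, 0, 0, 0], [1, 0, 0, 0, 0, 0, 0]]}}

```text
time_s: 30.0
eef_pos: [464.3, 206.2, 165.5]
ee_rot: [-0.0, 0.743, 0.669, -0.0]
force: [-0.1, 0.2, 0.0]
grip_width: 0.004
grip_force: 0.0
```

```bash
python3 - <<'E'
from h import *
print(pose()[0],ctrl.sense()["time_s"])
c=ctrl.capture("wrist");s=ctrl.capture("side");g=c["img"].mean(2)
for n,q in(("w",c),("s",s)):
    for r in ctrl.landmark_of("lever_knob",q)[:1]:print(n,np.round(r["point"],1),round(r["score"],2))
    for a in(2.14,2.25):print(a,proj(q,pts((453.6,112,-.1,0),a)["lever_knob"])[0].round(1).tolist())
v=(456.1,115,-.1);M=Ro.from_euler("z",v[2]);W=lambda q:proj(c,M.apply(q)+[v[0],v[1],0])[0]
m=W((0,70,46));k=int(round(m[0]))-2;pr=g[:,k-2:k+3].mean(1)
print("pair rows expected",W((0,73.05,46))[1],W((0,68.05,46))[1],[f"{r}:{pr[r]:.0f}" for r in range(int(m[1])-9,int(m[1])+10)])
cv2.imwrite("pics/end.png",np.hstack([cv2.resize(c["img"][:,:,::-1],(480,300)),cv2.resize(s["img"][150:310,240:420,::-1],(320,300))]))
E
```

```text
[464.25347363 206.2169362  165.46851066] 30.0
2.14 [319.4, 258.5]
2.25 [319.5, 253.9]
s [343.8 231.2] 0.68
2.14 [343.0, 226.8]
2.25 [342.8, 230.3]
pair rows expected 211.09057123768306 216.2235798904581 ['205:141', '206:141', '207:142', '208:141', '209:121', '210:69', '211:35', '212:80', '213:123', '214:123', '215:76', '216:37', '217:75', '218:121', '219:139', '220:141', '221:139', '222:139', '223:139']
```

View pics/end.png

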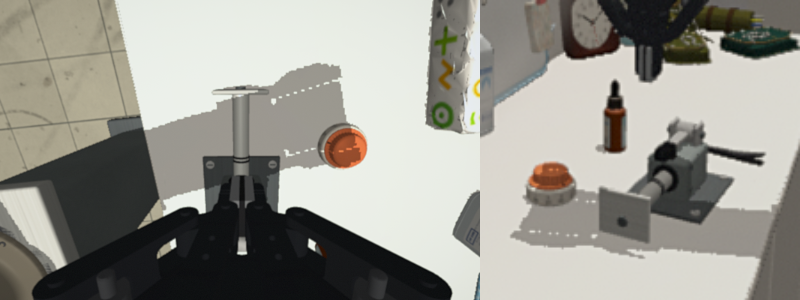

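The lever is level and home, and pressing at 14 N moved it no further. The tube's ring pair is where predicted (rows 211 and 216), the bystanders show no movement and the arm is clear.

```bash
python3 -c "
from rig import ctrl
print(ctrl.finish_job())"
```

```text
the job is handed in; nothing more can be done
None
```

The job is handed in at about 30 s: by my camera measurements the single ring is flush with the bore rim to roughly half a millimetre, the lever is over and fully home on its rest, and I saw nothing around it disturbed.

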